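# Clamp a filter cartridge in the hand-cranked field filter clamp

### The arm

A 7-joint arm with a two-finger parallel gripper is mounted at the origin on the work surface. World frame = base frame: x ahead of the robot, y to its left, z up, the work surface at z = 0. Lengths are in m, angles in rad, forces in N, time in s.
With the tool pointing down it reaches from about 0.425 to 0.875 m from the base axis. Payload 4.7 kg.
Tool frame: the origin (TCP) lies between the finger pads; the fingertips stand 14 mm ahead of it and the grasp point (between the pads) lies 5 mm behind it; z points along the fingers, y is the line along which they close (so a half turn about z gives the same grasp; the last joint's range is limited). The gripper opens to 87 mm and grips with 3 to 60 N. Pads are 19 mm wide; open, the fingers measure 117 mm over their backs; the gripper's body (75 mm by 190 mm) begins 51 mm behind the grasp point.
Start: joints at [1.351, 0.321, -0.07, 1.45, 0.023, 1.371, -0.057], TCP at [0.151, -0.632, 0.213] pointing down, gripper open.
Joint ranges: [-2.86, 2.86], [-0.3, 2.09], [-1.38, 1.24], [0.06, 2.45], [-1.56, 4.7], [0.09, 2.05], [-2.69, 2.69]. Speed limits (rad/s): [2.57, 2.57, 3.14, 3.14, 3.14, 3.14, 3.14].

### API

Orientations are given as a rotation vector (axis times angle).
In Python, from bench import ctrl gives the robot as it stands.
- The arm moves only by the shell command python3 -m inch 'ROWS' [OPENING] [FORCE]. ROWS is JSON, a list of rows, each a list of 6 numbers: the shift along the world's x, y, z in mm, then the turn, a rotation vector about the world's x, y, z in degrees. In form: [[tx, ty, tz, rx, ry, rz], ...]. A call has 1 to 20 rows; each row is the pose to reach, as a shift and turn from the pose commanded when the call began; what a row does not reach only later rows make up. A row lasts 1/8 s, in which the tool goes at most 62.5 mm and 10.7 degrees, less where a joint would pass 70% of its speed; a pose out of reach is approached as far as the arm can. A call with a gripper value outside its range is refused whole. OPENING is the finger opening in mm, from 0 to 87, set as the call begins (- or left out, the last holds). The fingers move at their own pace and stop on an object; FORCE is the grip in N (left out, the last holds). Time passes only in rows, so rows that repeat a pose let the fingers close. It gives the time, the measured TCP pose, the force, the opening and the grip force at its end, in the units of the state.
- ctrl.get_state(): the state, without advancing time (a new reading comes with each control period).
- ctrl.get_image(name): name is "scene" or "top" or "wrist"; returns (picture, depth): 400x640x3 uint8, red, green, blue; 400x640 float32, m along the optical axis (not along the pixel's ray), 0 where there is no reading.
- ctrl.camera_params(name): a dict with "mtx" (3x3 intrinsics, pixels), "T" (4x4, takes a point from camera to world coordinates). Camera axes: x right, y down, z forward; pixel columns grow to the right and rows downward; lengths in m; the calibration is good to about 2 mm. A picture is of the moment at which its call begins: read the wrist's pose just before it. camera_params takes no time and is no camera call; for the wrist camera it gives the pose at the moment of the call.
- ctrl.close_job(): hands the job in; it is judged then, once.
The state is a dict: "time": time; "joint_positions": joint angles; "qd": joint speeds; "joint_torque": joint torques, N m; "position": TCP position; "tool_rot": TCP orientation; "ft_force": force on the tool from outside, world axes, zero at the start; "torque": the same for the moment, N m; "grip_width": opening from 0.0 (shut) to 1.0 (fully open); "grip_force": force on a finger pad.
Only numpy, scipy, OpenCV 4.12 (cv2) and the standard library are available. Lean on these libraries where they do the work, as an engineer would, in place of code of your own. Each camera call takes 0.05 s, during which the arm holds its last target. There are 200 camera calls.

### The job

Take the clean white filter cartridge out of the tray and lay it in the middle of the clamp's cradle. Then hold the red crank knob and wind the crank clockwise, keeping hold of the knob all the way and not letting go until the pressure foot has the cartridge firmly clamped against the end stop; feel for the crank getting heavier and do not over-tighten. Let go, leave the cartridge clamped, and leave the brown used cartridge, the meter, the cup and the jar where they are.

Things in the scene. Friction and masses are not known exactly. Their poses are not given: they have to be found in the camera images.
- cartridge_center (a point): Centre of the clean filter cartridge: white cylinder with blue end caps and ribs, 40 mm diameter, 60 mm long, about 0.12 kg, same either way round. The point's y runs along it. It starts lying level in the blue tray, axis 38 mm above the table, in one of two places 110 mm apart, the used one in the other. Grip it across its diameter at mid-length.
- used_center (a point): Centre of the used filter cartridge: same size, brown with black caps, lying in the other place of the tray. Leave it alone.
- cradle (a point): Where the cartridge's centre should be laid, 45 mm above the table, on the clamp's long axis (the point's y, along which the cartridge lies). The cradle is two level steel rods 22 mm apart (tops 28 mm above the table, 50 mm to either side in y); the cartridge rests between them and can slide along y. The foot comes from the +y side, the end stop is on the -y side.
- clamp: The blue filter clamp's fixed base, a plate 120 x 310 x 12 mm; origin at the underside, axes as the cradle's. Its end stop, a steel disc of 32 mm diameter on the -y side of the cradle, is screwed in or out each time and is not reported: its face stands 34 to 44 mm from the cradle point.
- crank_axis (a point): Fixed point on the crank's upright axis, 128 mm above the table, 165 mm from the cradle point along the clamp's +y, over the blue gear housing (top 92 mm above the table). Axes as the cradle's.
- knob (a point): Centre of the red upright crank knob: 24 mm diameter, 44 mm tall, 110 to 154 mm above the table, free to spin about its own upright axis. It goes round crank_axis in a level circle of 50 mm radius. Grip it from above.
- crank (a joint): Crank angle in rad, growing clockwise seen from above, 0 to 24 (several turns), starts at 1 to 6. At 0 the knob lies along the clamp's +x from crank_axis. Each rad drives the plate 5 mm to the end stop. Turning takes about 8.6 N at the knob (steady friction; less shows once you stop); clamping adds about 1 N per 10 N of clamping force. It stays where it is left.
- plate: Aluminium plate driven by the crank; in front of it a sprung rubber foot (30 mm diameter), screwed in differently each time: its face stands 0 to 8 mm back (+y) of this origin, unreported. The origin is 110 mm from the cradle point at crank 0. Once the cartridge meets the end stop the spring takes 16 N per mm, about 70 N per rad of crank. Firmly clamped: 20 to 80 N, best about 45 N, some 0.65 rad past first rise.
- meter: Black handheld meter, 75 x 150 x 30 mm, lying flat beside the clamp; origin at its underside centre. Leave it alone.
- cup: Clear plastic sample cup, 70 mm across, 70 mm high, beyond the clamp; origin at its underside centre. Leave it alone.
- jar: Glass sample jar with a blue cap, 56 mm across, 90 mm high, beyond the clamp; origin at its underside centre. Leave it alone.
- grip: The same red knob as a whole; its origin is at its underside, 110 mm above the table; it turns freely on the crank's steel arm.
There are look-alikes about, which are no part of the job. Leave any green look-alike of the part that bears cartridge_center alone.

How it is judged:
By the outcome, as a careful person would: the job done as asked, in the order asked, and still so for the second after the job is handed in, with the robot touching nothing.
It also fails if it takes over 72 s, if anything falls off the work surface, if the arm or the gripper's body presses on something with over 40 N, if the wrist force passes 120 N, or if a joint passes its speed limit or range.

## Working session

There is one attempt and no reset: what is moved stays moved. The work goes in short steps, Python scripts to look and compute and a shell command to move; the robot and the scene stay as the last step left them, time stands still between calls to the robot, and variables do not carry over. Pictures are saved under pics/ and viewed, at most 10 in all, crops included, and the job is handed in when it is done.

```bash
ls; mkdir -p pics; python3 - <<'E'
from bench import ctrl
import cv2,numpy as np
s=ctrl.get_state();print({k:np.round(v,3).tolist() for k,v in s.items()})
for n in("top","scene"):
    p,d=ctrl.get_image(n);cv2.imwrite(f"pics/{n}0.png",p[:,:,::-1]);np.save(f"pics/{n}0.npy",d)
    c=ctrl.camera_params(n);print(n,np.round(c["mtx"],1).tolist(),np.round(c["T"],3).tolist())
E
```

```text
pics
{'time': 0.0, 'joint_positions': [1.351, 0.322, -0.07, 1.452, 0.023, 1.371, -0.057], 'qd': [-0.001, 0.0, 0.001, 0.001, 0.001, 0.001, 0.003], 'joint_torque': [0.0, -49.129, -0.404, -31.252, -0.064, 0.044, 0.0], 'position': [0.15, -0.632, 0.212], 'tool_rot': [-3.118, -0.366, 0.001], 'ft_force': [0.648, 0.476, -0.725], 'torque': [0.023, 0.028, 0.024], 'grip_force': 0.0, 'grip_width': 0.998}
top [[415.0, 0.0, 315.5], [0.0, 415.0, 200.7], [0.0, 0.0, 1.0]] [[-0.009, -0.996, 0.089, 0.431], [-1.0, 0.008, -0.006, -0.052], [0.005, -0.089, -0.996, 1.414], [0.0, 0.0, 0.0, 1.0]]
scene [[377.8, 0.0, 322.1], [0.0, 377.8, 197.6], [0.0, 0.0, 1.0]] [[0.689, 0.39, -0.611, 1.177], [0.725, -0.362, 0.586, -0.643], [0.008, -0.847, -0.532, 0.648], [0.0, 0.0, 0.0, 1.0]]
```

View pics/top0.png

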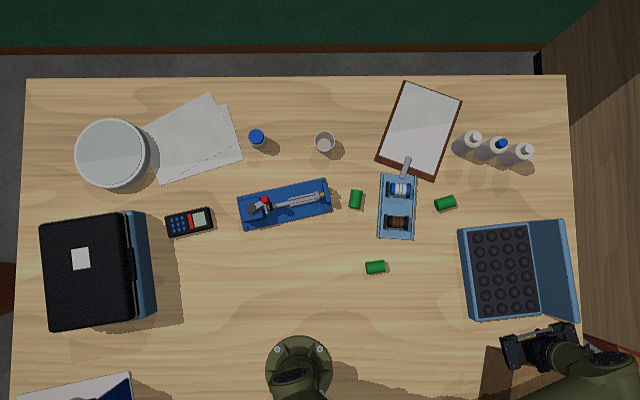

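View pics/scene0.png

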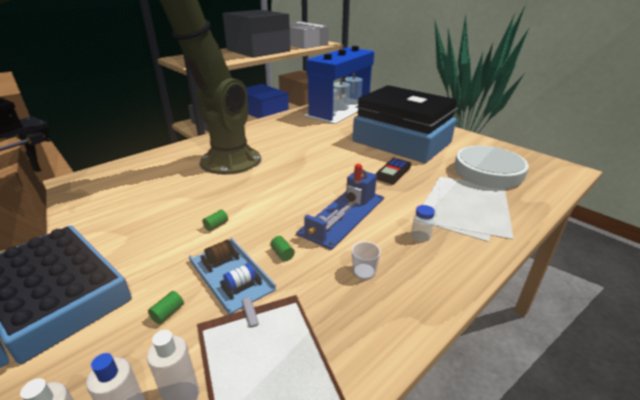

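The top view shows the clamp at about (285,204) with the red knob at (265,200). The tray is at (397,206), with the white cartridge at (398,188) and the brown one at (397,222). Three green look-alikes lie nearby.

```bash
cat > h.py <<'E'
import cv2,numpy as np
from bench import ctrl
def ray(c,px,z):
    px=np.atleast_2d(px).astype(float);K,T=c["mtx"],c["T"]
    r=(np.linalg.inv(K)@np.c_[px,np.ones(len(px))].T).T@T[:3,:3].T
    o=T[:3,3];return o+r*((z-o[2])/r[:,2])[:,None]
def pts(c,d):
    v,u=np.mgrid[:400,:640];K,T=c["mtx"],c["T"]
    X=np.dstack([(u-K[0,2])/K[0,0]*d,(v-K[1,2])/K[1,1]*d,d]);return X@T[:3,:3].T+T[:3,3]
E
python3 - <<'E'
from h import *
c=ctrl.camera_params("top");im=cv2.imread("pics/top0.png");hsv=cv2.cvtColor(im,cv2.COLOR_BGR2HSV)
P=pts(c,np.load("pics/top0.npy"))
def roi(m,a,b,e,f):
    o=np.zeros_like(m);o[b:f,a:e]=m[b:f,a:e];return o
blue=cv2.inRange(hsv,(100,120,40),(125,255,255))
b=roi(blue,225,170,345,240);pp=np.argwhere(b>0)[:,::-1]
low=np.array([q for q in pp if P[q[1],q[0],2]<0.025])
w=ray(c,low,0.012)[:,:2]
r=cv2.minAreaRect((w*1000).astype(np.float32));print("clamp rect",r)
print(cv2.boxPoints(r))
red=roi(cv2.inRange(hsv,(0,150,80),(8,255,255))|cv2.inRange(hsv,(172,150,80),(180,255,255)),240,185,290,220)
q=np.argwhere(red>0)[:,::-1];print("knob px",len(q),q.mean(0),ray(c,q.mean(0),.154), np.median(P[red>0],0))
z=P[...,2]
for n,(a,b_,e,f) in {"clean":(378,172,418,205),"used":(378,207,418,238)}.items():
    m=np.zeros(z.shape,bool);m[b_:f,a:e]=z[b_:f,a:e]>0.04
    rr=cv2.minAreaRect((P[m][:,:2]*1000).astype(np.float32));print(n,m.sum(),rr,P[m].mean(0),P[m].max(0))
tr=roi(cv2.inRange(hsv,(95,60,60),(112,200,255)),370,168,422,245)
w=ray(c,np.argwhere(tr>0)[:,::-1],0.01)[:,:2];print("tray",cv2.minAreaRect((w*1000).astype(np.float32)))
E
```

```text
clamp rect ((546.1802368164062, 47.270652770996094), (116.95912170410156, 307.3000793457031), 12.393936157226562)
[[ 456.08533   184.7883  ]
 [ 522.04175  -115.35016 ]
 [ 636.27515   -90.246994]
 [ 570.3187    209.89146 ]]
knob px 40 [263.925 198.8  ] [[0.54998391 0.09839471 0.154     ]] [0.54943431 0.0981865  0.15340787]
clean 225 ((532.0720825195312, -204.69827270507812), (62.693443298339844, 361.7731018066406), 23.73674201965332) [ 0.58641498 -0.33305306  0.07659697] [ 0.61340191 -0.05173205  1.41378017]
used 229 ((469.682861328125, -203.62445068359375), (48.62092971801758, 309.9069519042969), 5.52592134475708) [ 0.48020291 -0.31894394  0.08805682] [ 0.50335986 -0.05173205  1.41378017]
tray ((536.4109497070312, -333.2914123535156), (121.25476837158203, 220.24317932128906), 84.9271240234375)
```

```bash
python3 - <<'E'
from h import *
c=ctrl.camera_params("top");P=pts(c,np.load("pics/top0.npy"));z=P[...,2]
for n,(a,b_,e,f) in {"clean":(378,172,418,205),"used":(378,207,418,238)}.items():
    m=np.zeros(z.shape,bool);zz=z[b_:f,a:e];m[b_:f,a:e]=(zz>0.035)&(zz<.07)
    print(n,m.sum(),cv2.minAreaRect((P[m][:,:2]*1000).astype(np.float32)),P[m].mean(0),P[m].max(0))
s=ctrl.get_state()
from scipy.spatial.transform import Rotation as R
print(R.from_rotvec(s["tool_rot"]).as_matrix().round(3))
T=ctrl.camera_params("wrist");print(T["mtx"].round(1).tolist(),T["T"].round(3).tolist())
E
```

```text
clean 227 ((590.8853149414062, -339.20794677734375), (60.605064392089844, 40.51019287109375), 85.42156219482422) [ 0.58893868 -0.3375909   0.05199596] [ 0.61340191 -0.30766609  0.06193874]
used 231 ((481.7422180175781, -326.517333984375), (60.68950653076172, 40.10762405395508), 84.96762084960938) [ 0.48124453 -0.32584992  0.05189728] [ 0.5033675  -0.29515174  0.06306656]
[[ 0.973  0.232 -0.001]
 [ 0.232 -0.973  0.002]
 [-0.    -0.002 -1.   ]]
[[328.7, 0.0, 322.0], [0.0, 328.7, 198.9], [0.0, 0.0, 1.0]] [[0.231, -0.933, -0.275, 0.225], [-0.973, -0.222, -0.064, -0.614], [-0.002, 0.283, -0.959, 0.383], [0.0, 0.0, 0.0, 1.0]]
```

Both cartridges measure 60 x 40 mm and sit 110 mm apart, as stated. Next I move over the clean one, rising first to clear the case.

```bash
python3 -m inch '[[0,0,50,0,0,0],[0,0,100,0,0,0],[40,27,100,0,0,7],[85,56,100,0,0,14],[130,86,100,0,0,21],[175,116,100,0,0,28],[220,146,100,0,0,36],[265,176,100,0,0,43],[310,206,100,0,0,50],[355,236,90,0,0,57],[400,266,60,0,0,64],[430,286,30,0,0,71],[441,293,20,0,0,71],[441,293,20,0,0,71]]' 60
python3 - <<'E'
from h import *
s=ctrl.get_state();c=ctrl.camera_params("wrist");p,d=ctrl.get_image("wrist");cv2.imwrite("pics/w1.png",p[:,:,::-1])
print(s["position"],s["time"])
P=pts(c,d);z=P[...,2];ok=d>0
hsv=cv2.cvtColor(p,cv2.COLOR_RGB2HSV)
m=ok&(z>.045)&(z<.065)&(abs(P[...,0]-.591)<.04)&(abs(P[...,1]+.339)<.05)
r=cv2.minAreaRect((P[m][:,:2]*1000).astype(np.float32));print(m.sum(),r,P[m].max(0))
m=ok&(z>.02)&(z<.2);
E
```

```text
time: 1.85
position: [0.5911, -0.3394, 0.2328]
tool_rot: [-2.328, -2.107, 0.001]
ft_force: [-1.0, 0.2, 1.0]
grip_width: 0.692
grip_force: 0.0
[ 0.59112222 -0.33942034  0.2327531 ] 1.85
1837 ((589.9979248046875, -340.59759521484375), (60.640960693359375, 37.49265670776367), 85.06717681884766) [ 0.61114091 -0.30932839  0.05940056]
```

View pics/w1.png

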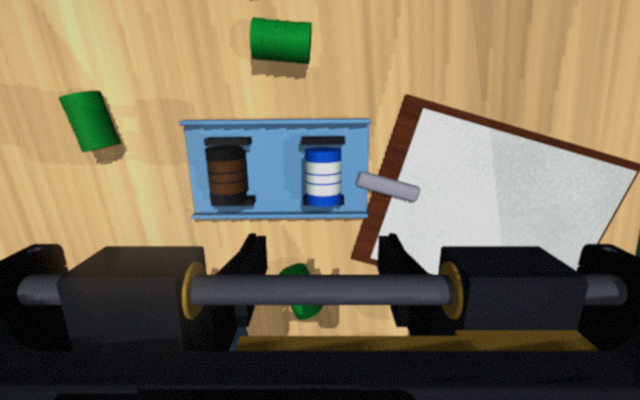

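The wrist view confirms the clean cartridge at (323,177) with black rests only at its ends. It is at (590,-340.5) mm, yaw -5°. Descending to grip it.

```bash
python3 -m inch '[[-1,-1,-45,0,0,0.5],[-1,-1,-90,0,0,0.5],[-1,-1,-135,0,0,0.5],[-1,-1,-165,0,0,0.5],[-1,-1,-185,0,0,0.5],[-1,-1,-197,0,0,0.5],[-1,-1,-197,0,0,0.5]]' && python3 -m inch '[[0,0,0,0,0,0],[0,0,0,0,0,0],[0,0,0,0,0,0],[0,0,0,0,0,0],[0,0,0,0,0,0],[0,0,0,0,0,0]]' 30 20; python3 -m inch '[[0,0,20,0,0,0],[0,0,60,0,0,0],[0,0,105,0,0,0],[0,0,150,0,0,0],[0,0,150,0,0,0]]'
```

```text
time: 2.78
position: [0.5903, -0.341, 0.0367]
tool_rot: [2.319, 2.119, -0.0]
ft_force: [0.7, -1.0, 0.0]
grip_width: 0.689
grip_force: 0.0
time: 3.52
position: [0.5915, -0.3405, 0.0371]
tool_rot: [2.317, 2.119, 0.002]
ft_force: [2.1, -1.1, 1.9]
grip_width: 0.397
grip_force: 18.6
time: 4.15
position: [0.5924, -0.3411, 0.1923]
tool_rot: [2.313, 2.115, 0.003]
ft_force: [0.3, -1.1, -1.1]
grip_width: 0.398
grip_force: 17.9
```

The grip reads 34.6 mm, less than the 40 mm expected, so I'm checking the hold.

```bash
python3 - <<'E'
from h import *
c=ctrl.camera_params("wrist");p,d=ctrl.get_image("wrist");a=p[150:350,200:440];
c2=ctrl.camera_params("scene");p2,d2=ctrl.get_image("scene");b=p2[130:330,140:380]
cv2.imwrite("pics/w2.png",cv2.resize(np.hstack([a,b])[:,:,::-1],(800,333),interpolation=cv2.INTER_CUBIC))
s=ctrl.get_state()["position"];P=pts(c2,d2)
m=(d2>0)&(np.linalg.norm(P[...,:2]-s[:2],axis=2)<.04)&(P[...,2]>s[2]-.04)&(P[...,2]<s[2]+.03)
hsv=cv2.cvtColor(p2,cv2.COLOR_RGB2HSV)
m&=((hsv[...,2]>110)&(hsv[...,1]<60))|((hsv[...,0]>105)&(hsv[...,0]<125)&(hsv[...,1]>150))
print(m.sum(),s,P[m].min(0),P[m].max(0),P[m].mean(0))
E
```

```text
180 [ 0.58997226 -0.34029441  0.1869471 ] [ 0.56738458 -0.37342714  0.16983508] [ 0.61970195 -0.31232729  0.21252407] [ 0.60411752 -0.34312653  0.19897938]
```

View pics/w2.png

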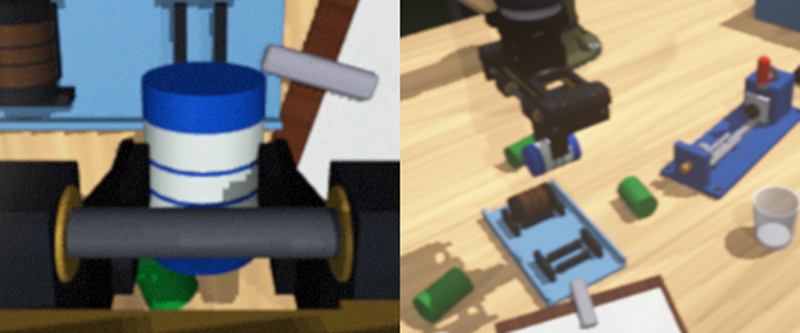

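The hold is good: the cartridge is level between the pads, and its body is narrower than its caps, which explains the reading. Next I go above the cradle and measure the clamp from near.

```bash
python3 -m inch '[[-4,40,20,0,0,2],[-8,80,40,0,0,4],[-12,130,50,0,0,7],[-16,180,50,0,0,10],[-20,230,50,0,0,12],[-25,275,50,0,0,15],[-28,310,50,0,0,17.5],[-30,321,50,0,0,17.5],[-30,321,50,0,0,17.5],[-30,321,50,0,0,17.5]]'
python3 - <<'E'
from h import *
c=ctrl.camera_params("wrist");p,d=ctrl.get_image("wrist");cv2.imwrite("pics/w3.png",p[:,:,::-1]);np.save("pics/w3.npy",d)
np.savez("pics/w3c.npz",**{k:c[k] for k in("mtx","T")})
P=pts(c,d);hsv=cv2.cvtColor(p,cv2.COLOR_RGB2HSV)
red=(cv2.inRange(hsv,(0,150,80),(8,255,255))|cv2.inRange(hsv,(172,150,80),(180,255,255)))>0
red&=(P[...,2]>.145)&(P[...,2]<.165)
q=np.argwhere(red)[:,::-1];print("knob",len(q),np.median(P[red],0),(P[red].min(0)+P[red].max(0))/2,P[red].max(0)-P[red].min(0))
blue=cv2.inRange(hsv,(100,120,40),(125,255,255))>0
b=blue&(abs(P[...,2]-.012)<.006)&(abs(P[...,0]-.546)<.15)&(abs(P[...,1]-.047)<.2)
w=P[b][:,:2];r=cv2.minAreaRect((w*1000).astype(np.float32));print(b.sum(),r)
E
```

```text
time: 5.5
position: [0.5608, -0.0219, 0.2362]
tool_rot: [1.973, 2.445, -0.001]
ft_force: [0.3, -0.8, -1.6]
grip_width: 0.401
grip_force: 17.9
knob 824 [0.55092383 0.09740153 0.1533559 ] [0.55080713 0.09754345 0.15253112] [0.02228027 0.02145992 0.00619019]
13039 ((551.361328125, 26.429183959960938), (118.00315856933594, 266.8735046386719), 12.133904457092285)
```

View pics/w3.png

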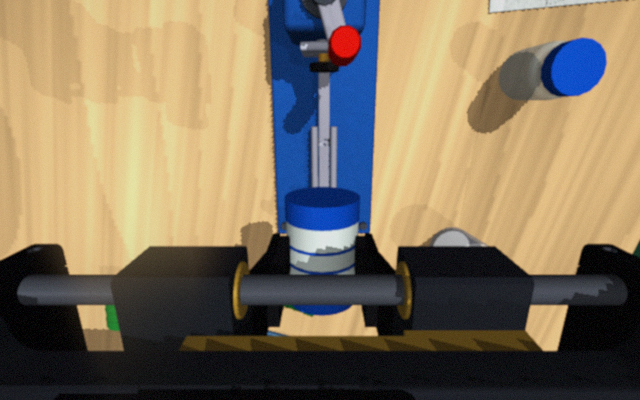

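The knob is at (551,97.5), height 153 mm, which matches. The base line gives yaw 12.2°, so the crank axis is at about (526,141) and the cradle at about (561,-20). Lowering the cartridge in.

```bash
python3 -m inch '[[0,-1,-45,0,0,0],[0,-1,-90,0,0,0],[0,-1,-135,0,0,0],[0,-1,-165,0,0,0],[0,-1,-180,0,0,0],[0,-1,-186,0,0,0],[0,-1,-189,0,0,0],[0,-1,-189,0,0,0]]'
python3 - <<'E'
from h import *
c=ctrl.camera_params("scene");p,d=ctrl.get_image("scene");cv2.imwrite("pics/s4.png",cv2.resize(p[130:290,260:460,::-1],(800,640))[:600])
E
```

```text
time: 6.55
position: [0.5613, -0.0205, 0.0484]
tool_rot: [1.968, 2.447, 0.001]
ft_force: [0.1, -0.1, -0.1]
grip_width: 0.396
grip_force: 17.9
```

View pics/s4.png

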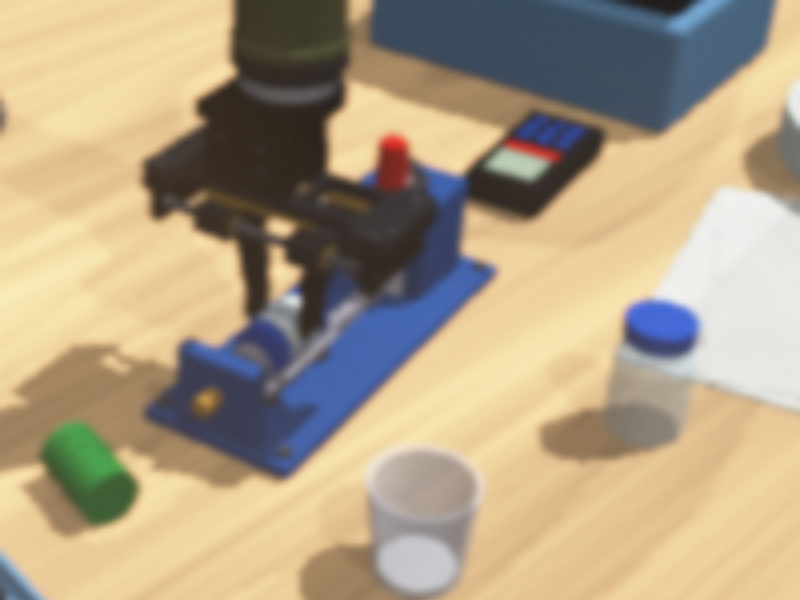

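The cartridge is between the stop bracket and the screw, over the rods and just about touching. I lower slowly until it seats, then release.

```bash
python3 -m inch '[[0,0,-1,0,0,0],[0,0,-1.5,0,0,0],[0,0,-2,0,0,0]]';python3 -m inch '[[0,0,-1,0,0,0],[0,0,-1.5,0,0,0]]'
```

```text
time: 6.98
position: [0.5606, -0.0203, 0.0456]
tool_rot: [1.968, 2.448, 0.0]
ft_force: [0.3, -0.6, -0.9]
grip_width: 0.396
grip_force: 17.9
time: 7.22
position: [0.5611, -0.0203, 0.0449]
tool_rot: [1.968, 2.448, 0.001]
ft_force: [-1.7, 0.4, 6.3]
grip_width: 0.398
grip_force: 19.6
```

```bash
python3 -m inch '[[0,0,0,0,0,0],[0,0,0,0,0,0],[0,0,0,0,0,0],[0,0,0,0,0,0],[0,0,20,0,0,0],[0,0,60,0,0,0],[0,0,110,0,0,0],[0,0,155,0,0,0],[-3,40,165,0,0,0],[-6,80,165,0,0,0],[-10,112,165,0,0,0],[-10,117.5,165,0,0,0],[-10,117.5,165,0,0,0]]' 60
python3 - <<'E'
from h import *
s=ctrl.get_state();c=ctrl.camera_params("wrist");p,d=ctrl.get_image("wrist")
P=pts(c,d);hsv=cv2.cvtColor(p,cv2.COLOR_RGB2HSV)
c2=ctrl.camera_params("top");p2,d2=ctrl.get_image("top")
red=(cv2.inRange(hsv,(0,150,80),(8,255,255))|cv2.inRange(hsv,(172,150,80),(180,255,255)))>0
red&=(P[...,2]>.145)&(P[...,2]<.165)
print(s["position"],red.sum(),red.any() and (P[red].min(0)+P[red].max(0))/2)
c3=ctrl.camera_params("scene");p3,d3=ctrl.get_image("scene")
cv2.imwrite("pics/w5.png",np.hstack([cv2.resize(p,(400,250)),cv2.resize(p3[150:275,270:470],(400,250))])[:,:,::-1])
E
```

```text
time: 8.85
position: [0.5509, 0.0965, 0.2097]
tool_rot: [1.968, 2.447, 0.0]
ft_force: [0.4, 0.0, -0.1]
grip_width: 0.689
grip_force: 0.0
[0.55090637 0.09652765 0.2097092 ] 757 [0.55048972 0.09875826 0.15018779]
```

View pics/w5.png

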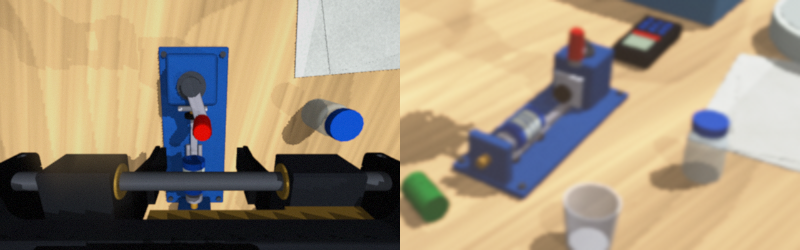

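The cartridge lies in the cradle, and the crank hub is visible at about (304,136) in the full wrist image. I measure the hub while lowering onto the knob.

```bash
python3 - <<'E'
from h import *
c=ctrl.camera_params("wrist");p,d=ctrl.get_image("wrist");P=pts(c,d);hsv=cv2.cvtColor(p,cv2.COLOR_RGB2HSV)
w=P[110:165,270:335];print(np.round(w[26,::5],3).tolist())
m=np.zeros((400,640),bool);m[108:165,270:340]=(hsv[108:165,270:340,1]<90)&(w:=P[108:165,270:340,2]>.096)
m=cv2.morphologyEx(m.astype(np.uint8),cv2.MORPH_OPEN,np.ones((15,15)))>0
print(m.sum(),P[m].min(0),P[m].max(0),(P[m].min(0)+P[m].max(0))/2,np.median(P[m],0))
blue=cv2.inRange(hsv,(100,120,40),(125,255,255))>0
for z0,t in((.012,.006),(.092,.006)):
    b=blue&(abs(P[...,2]-z0)<t)&(abs(P[...,0]-.546)<.15)&(abs(P[...,1]-.1)<.15);b=cv2.morphologyEx(b.astype(np.uint8),cv2.MORPH_OPEN,np.ones((3,3)))>0
    r=cv2.minAreaRect((P[b][:,:2]*1000).astype(np.float32));print(z0,b.sum(),r,cv2.boxPoints(r).round(1).tolist())
E
python3 -m inch '[[0,1,-30,0,0,0],[0,1.5,-60,0,0,0],[0,1.5,-78,0,0,0],[0,1.5,-79,0,0,0]]'
```

```text
[[0.496, 0.134, 0.091], [0.5, 0.135, 0.091], [0.504, 0.136, 0.093], [0.509, 0.138, 0.098], [0.514, 0.14, 0.109], [0.518, 0.141, 0.11], [0.522, 0.142, 0.109], [0.526, 0.143, 0.11], [0.53, 0.144, 0.11], [0.534, 0.144, 0.109], [0.538, 0.145, 0.108], [0.542, 0.145, 0.098], [0.547, 0.145, 0.091]]
1429 [0.5113407  0.11935607 0.09606389] [0.54348373 0.17159449 0.37989371] [0.52741222 0.14547528 0.2379788 ] [0.52806583 0.14083112 0.10875205]
0.012 9874 ((539.3975830078125, 81.70780944824219), (118.01014709472656, 234.61793518066406), 12.15816879272461) [[457.0, 184.0], [506.3999938964844, -45.400001525878906], [621.7999877929688, -20.5], [572.4000244140625, 208.8000030517578]]
0.092 4777 ((524.6091918945312, 148.03555297851562), (71.17852020263672, 71.05838775634766), 12.18653678894043) [[482.29998779296875, 175.3000030517578], [497.29998779296875, 105.80000305175781], [566.9000244140625, 120.80000305175781], [551.9000244140625, 190.3000030517578]]
time: 9.55
position: [0.5498, 0.0979, 0.1288]
tool_rot: [-1.968, -2.446, 0.003]
ft_force: [0.2, -0.5, 0.2]
grip_width: 0.688
grip_force: 0.0
```

The hub and knob agree: the radius measures 49.8 mm and the crank angle is about 1.28 rad. I close on the knob and work out the circle in rows.

```bash
python3 -m inch '[[0,0,0,0,0,0],[0,0,0,0,0,0],[0,0,0,0,0,0],[0,0,0,0,0,0],[0,0,0,0,0,0],[0,0,0,0,0,0]]' 15 40
python3 - <<'E'
import numpy as np
a=np.radians(-60.9-18*np.arange(1,21));a0=np.radians(-60.9)
print([[round(50*(np.cos(x)-np.cos(a0)),1),round(50*(np.sin(x)-np.sin(a0)),1)] for x in a])
E
```

```text
time: 10.3
position: [0.5513, 0.0988, 0.1304]
tool_rot: [1.968, 2.447, 0.002]
ft_force: [2.5, 0.9, 0.2]
grip_width: 0.262
grip_force: 40.0
[[np.float64(-14.7), np.float64(-5.4)], [np.float64(-30.3), np.float64(-5.9)], [np.float64(-45.4), np.float64(-1.7)], [np.float64(-58.4), np.float64(7.1)], [np.float64(-68.0), np.float64(19.4)], [np.float64(-73.4), np.float64(34.1)], [np.float64(-74.0), np.float64(49.7)], [np.float64(-69.7), np.float64(64.7)], [np.float64(-60.9), np.float64(77.7)], [np.float64(-48.6), np.float64(87.4)], [np.float64(-33.9), np.float64(92.8)], [np.float64(-18.3), np.float64(93.3)], [np.float64(-3.3), np.float64(89.0)], [np.float64(9.7), np.float64(80.3)], [np.float64(19.4), np.float64(68.0)], [np.float64(24.7), np.float64(53.3)], [np.float64(25.3), np.float64(37.7)], [np.float64(21.0), np.float64(22.6)], [np.float64(12.3), np.float64(9.7)], [np.float64(0.0), np.float64(0.0)]]
```

```bash
python3 -m inch '[[-7.3,-3.3,0,0,0,0],[-14.7,-5.4,0,0,0,0],[-22.4,-6.2,0,0,0,0],[-30.3,-5.9,0,0,0,0],[-45.4,-1.7,0,0,0,0],[-58.4,7.1,0,0,0,0],[-68.0,19.4,0,0,0,0]]'
```

```text
time: 11.18
position: [0.485, 0.1152, 0.1304]
tool_rot: [1.967, 2.441, 0.002]
ft_force: [8.8, -4.7, -3.9]
grip_width: 0.259
grip_force: 40.0
```

Tangential force is about 8.4 N and radial about 5 N, as expected. Completing the first turn.

```bash
python3 -m inch '[[-5.4,14.7,0,0,0,0],[-6,30.3,0,0,0,0],[-1.7,45.3,0,0,0,0],[7.1,58.3,0,0,0,0],[19.4,68,0,0,0,0],[34.1,73.4,0,0,0,0]]'; python3 -m inch '[[15.6,0.5,0,0,0,0],[30.6,-3.8,0,0,0,0],[43.6,-12.5,0,0,0,0],[53.3,-24.8,0,0,0,0],[58.6,-39.5,0,0,0,0],[59.2,-55.1,0,0,0,0],[54.9,-70.2,0,0,0,0],[46.2,-83.1,0,0,0,0],[33.9,-92.8,0,0,0,0]]'; python3 - <<'E'
from h import *
s=ctrl.get_state();p,d=ctrl.get_image("scene");cv2.imwrite("pics/s6.png",cv2.resize(p[130:280,260:460,::-1],(800,600)))
print(s["position"],s["ft_force"])
E
```

```text
time: 11.92
position: [0.5135, 0.1908, 0.13]
tool_rot: [-1.966, -2.446, 0.011]
ft_force: [-8.0, -2.8, 9.9]
grip_width: 0.26
grip_force: 40.0
time: 13.05
position: [0.5532, 0.0999, 0.1305]
tool_rot: [1.966, 2.446, 0.011]
ft_force: [7.7, 4.2, -4.0]
grip_width: 0.259
grip_force: 40.0
[0.55323697 0.099904   0.13048171] [ 7.65833561  4.22336945 -4.01724369]
```

View pics/s6.png

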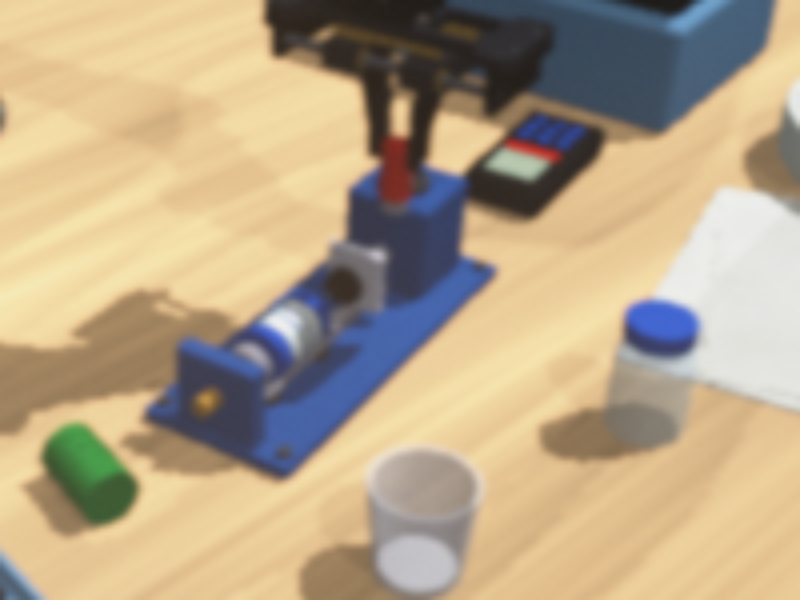

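The plate has advanced and the knob is still held. Second full turn, which is still free travel.

```bash
python3 -m inch '[[-14.7,-5.4,0,0,0,0],[-30.3,-5.9,0,0,0,0],[-45.4,-1.7,0,0,0,0],[-58.4,7.1,0,0,0,0],[-68,19.4,0,0,0,0],[-73.4,34.1,0,0,0,0],[-74,49.7,0,0,0,0],[-69.7,64.7,0,0,0,0],[-60.9,77.7,0,0,0,0],[-48.6,87.4,0,0,0,0],[-33.9,92.8,0,0,0,0],[-18.3,93.3,0,0,0,0],[-3.3,89,0,0,0,0],[9.7,80.3,0,0,0,0],[19.4,68,0,0,0,0],[24.7,53.3,0,0,0,0],[25.3,37.7,0,0,0,0],[21,22.6,0,0,0,0],[12.3,9.7,0,0,0,0],[0,0,0,0,0,0]]'
python3 - <<'E'
import numpy as np
p=[(50*np.cos(a),50*np.sin(a)) for a in np.radians(-60.9-9*np.arange(41))]
for k in range(0,40,4): print(k*9,[[round(p[k+j][0]-p[k][0],1),round(p[k+j][1]-p[k][1],1)] for j in range(1,5)] if k<37 else'')
E
```

```text
time: 15.6
position: [0.5532, 0.0999, 0.1305]
tool_rot: [1.967, 2.447, 0.01]
ft_force: [7.6, 4.4, -3.5]
grip_width: 0.257
grip_force: 40.0
0 [[np.float64(-7.1), np.float64(-3.3)], [np.float64(-14.7), np.float64(-5.4)], [np.float64(-22.5), np.float64(-6.3)], [np.float64(-30.3), np.float64(-5.9)]]
36 [[np.float64(-7.7), np.float64(1.6)], [np.float64(-15.0), np.float64(4.3)], [np.float64(-21.9), np.float64(8.1)], [np.float64(-28.0), np.float64(13.0)]]
72 [[np.float64(-5.3), np.float64(5.8)], [np.float64(-9.7), np.float64(12.3)], [np.float64(-12.9), np.float64(19.4)], [np.float64(-15.0), np.float64(27.0)]]
108 [[np.float64(-0.9), np.float64(7.8)], [np.float64(-0.6), np.float64(15.6)], [np.float64(1.0), np.float64(23.3)], [np.float64(3.7), np.float64(30.7)]]
144 [[np.float64(3.9), np.float64(6.8)], [np.float64(8.7), np.float64(13.0)], [np.float64(14.5), np.float64(18.3)], [np.float64(21.0), np.float64(22.6)]]
180 [[np.float64(7.1), np.float64(3.3)], [np.float64(14.7), np.float64(5.4)], [np.float64(22.5), np.float64(6.3)], [np.float64(30.3), np.float64(5.9)]]
216 [[np.float64(7.7), np.float64(-1.6)], [np.float64(15.0), np.float64(-4.3)], [np.float64(21.9), np.float64(-8.1)], [np.float64(28.0), np.float64(-13.0)]]
252 [[np.float64(5.3), np.float64(-5.8)], [np.float64(9.7), np.float64(-12.3)], [np.float64(12.9), np.float64(-19.4)], [np.float64(15.0), np.float64(-27.0)]]
288 [[np.float64(0.9), np.float64(-7.8)], [np.float64(0.6), np.float64(-15.6)], [np.float64(-1.0), np.float64(-23.3)], [np.float64(-3.7), np.float64(-30.7)]]
324 [[np.float64(-3.9), np.float64(-6.8)], [np.float64(-8.7), np.float64(-13.0)], [np.float64(-14.5), np.float64(-18.3)], [np.float64(-21.0), np.float64(-22.6)]]
```

```bash
cat > t.py <<'E'
from h import *
s=ctrl.get_state();p=np.array(s["position"][:2])*1000-[526.5,141.5];f=np.array(s["ft_force"][:2])
r=p/np.linalg.norm(p);print("t %.2f tang %.1f rad %.1f world-angle %.1f r %.1f grip %.1f w %.3f"%(s["time"],-(f@[r[1],-r[0]]),f@r,np.degrees(np.arctan2(p[1],p[0])),np.linalg.norm(p),s["grip_force"],s["grip_width"]))
E
q(){ python3 t.py; }
python3 -m inch '[[-14.7,-5.4,0,0,0,0],[-30.3,-5.9,0,0,0,0],[-45.4,-1.7,0,0,0,0],[-58.4,7.1,0,0,0,0],[-68,19.4,0,0,0,0],[-73.4,34.1,0,0,0,0]]' >/dev/null; q
python3 -m inch '[[-0.9,7.8,0,0,0,0],[-0.6,15.6,0,0,0,0],[1,23.3,0,0,0,0],[3.7,30.7,0,0,0,0]]'>/dev/null; q
python3 -m inch '[[3.9,6.8,0,0,0,0],[8.7,13,0,0,0,0]]'>/dev/null; q
python3 -m inch '[[5.8,5.3,0,0,0,0],[12.3,9.7,0,0,0,0]]'>/dev/null; q
```

```text
t 16.35 tang 9.1 rad -4.6 world-angle -165.1 r 49.4 grip 40.0 w 0.258
t 16.85 tang 8.6 rad 0.4 world-angle 159.1 r 49.9 grip 40.0 w 0.258
t 17.10 tang 9.3 rad 0.9 world-angle 140.8 r 50.3 grip 40.0 w 0.259
t 17.35 tang 9.2 rad -0.1 world-angle 122.7 r 50.7 grip 40.0 w 0.257
```

```bash
q(){ python3 t.py; }
python3 -m inch '[[7.1,3.3,0,0,0,0],[14.7,5.4,0,0,0,0]]'>/dev/null; q
python3 -m inch '[[7.8,0.9,0,0,0,0],[15.6,0.5,0,0,0,0]]'>/dev/null; q
```

```text
t 17.60 tang 9.3 rad 0.0 world-angle 105.0 r 51.0 grip 40.0 w 0.254
t 17.85 tang 9.7 rad -0.5 world-angle 87.8 r 51.1 grip 40.0 w 0.258
```

```bash
q(){ python3 t.py; }
python3 -m inch '[[7.7,-1.6,0,0,0,0],[15,-4.3,0,0,0,0]]'>/dev/null; q
```

```text
t 18.10 tang 9.2 rad -0.7 world-angle 70.9 r 51.2 grip 40.0 w 0.257
```

```bash
q(){ python3 t.py; }
python3 -m inch '[[6.9,-3.8,0,0,0,0],[13,-8.7,0,0,0,0]]'>/dev/null; q
python3 -m inch '[[5.3,-5.8,0,0,0,0],[9.7,-12.3,0,0,0,0]]'>/dev/null; q
```

```text
t 18.35 tang 9.1 rad 0.1 world-angle 54.0 r 51.1 grip 40.0 w 0.259
t 18.60 tang 8.4 rad 1.6 world-angle 37.0 r 50.9 grip 40.0 w 0.257
```

```bash
q(){ python3 t.py; }
python3 -m inch '[[3.2,-7.1,0,0,0,0],[5.3,-14.7,0,0,0,0]]'>/dev/null; q
python3 -m inch '[[0.9,-7.8,0,0,0,0],[0.6,-15.6,0,0,0,0]]'>/dev/null; q
```

```text
t 18.85 tang 9.8 rad 5.1 world-angle 19.4 r 50.6 grip 40.0 w 0.257
t 19.10 tang 12.3 rad 7.1 world-angle 2.0 r 50.2 grip 40.0 w 0.259
```

Force is rising (9.1 → 9.8 → 12.3 N), so I finish with small steps.

```bash
python3 -m inch '[[-0.8,-4,0,0,0,0],[-1.6,-7.7,0,0,0,0]]'>/dev/null; python3 t.py
```

```text
t 19.35 tang 12.7 rad 6.9 world-angle -7.0 r 50.1 grip 40.0 w 0.261
```

```bash
python3 -m inch '[[-0.6,-2,0,0,0,0],[-1.2,-4,0,0,0,0]]'>/dev/null; python3 t.py; python3 -m inch '[[0,0,0,0,0,0],[0,0,0,0,0,0]]'>/dev/null; python3 t.py;  python3 - <<'E'
from h import *
p,d=ctrl.get_image("scene");cv2.imwrite("pics/s7.png",cv2.resize(p[130:280,260:460,::-1],(800,600)))
E
```

```text
t 19.60 tang 13.7 rad 6.8 world-angle -11.8 r 50.0 grip 40.0 w 0.262
t 19.85 tang 12.2 rad 6.4 world-angle -12.2 r 50.0 grip 40.0 w 0.259
```

View pics/s7.png

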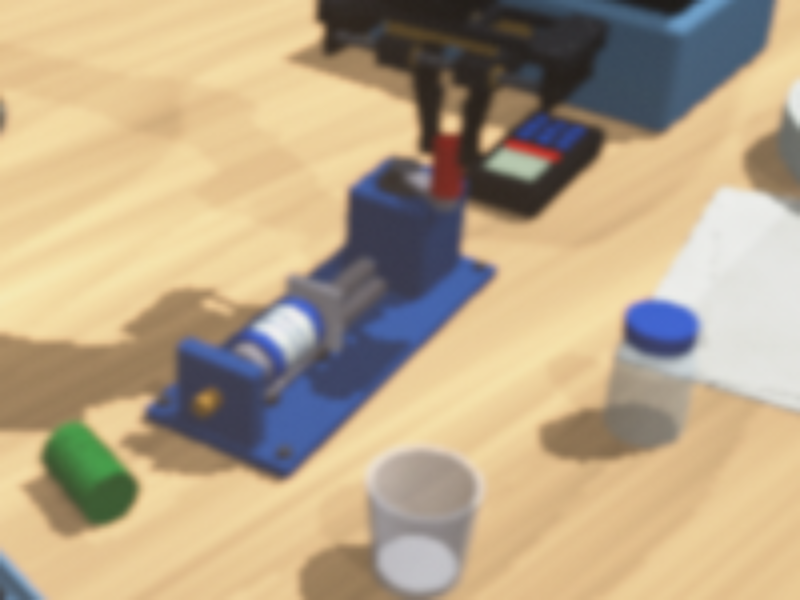

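The foot presses the cartridge against the stop, at about 13.7 N on the crank, so roughly 45 N of clamping. Letting go and withdrawing upward.

```bash
python3 -m inch '[[0.5,2,0,0,0,0],[0.5,2,0,0,0,0]]'>/dev/null; python3 t.py; python3 -m inch '[[0,0,0,0,0,0],[0,0,0,0,0,0],[0,0,0,0,0,0],[0,0,0,0,0,0],[0,0,0,0,0,0],[0,0,20,0,0,0],[0,0,50,0,0,0],[0,0,90,0,0,0],[0,0,120,0,0,0],[0,0,120,0,0,0]]' 60
python3 - <<'E'
from h import *
p,d=ctrl.get_image("scene");c=ctrl.camera_params("wrist");w,dw=ctrl.get_image("wrist");t,_=ctrl.get_image("top")
a=cv2.resize(p[130:280,260:460],(400,300));b=cv2.resize(w,(400,250));b=np.vstack([b,np.zeros((50,400,3),np.uint8)])
cv2.imwrite("pics/f8.png",np.vstack([np.hstack([a,b]),cv2.resize(t[110:260,150:550],(800,300))])[:,:,::-1])
P=pts(c,dw);h=cv2.cvtColor(w,cv2.COLOR_RGB2HSV)
m=((cv2.inRange(h,(0,150,80),(8,255,255))|cv2.inRange(h,(172,150,80),(180,255,255)))>0)&(P[...,2]>.145)&(P[...,2]<.165)
if m.any():
    k=(P[m].min(0)+P[m].max(0))[:2]*500;print(k,np.degrees(np.arctan2(k[1]-141.5,k[0]-526.5)))
E
```

```text
t 20.15 tang 9.5 rad 5.6 world-angle -12.0 r 50.0 grip 40.0 w 0.257
time: 21.4
position: [0.5751, 0.1278, 0.2542]
tool_rot: [1.966, 2.445, 0.007]
ft_force: [0.1, -0.8, 0.2]
grip_width: 0.69
grip_force: 0.0
[575.19806894 131.02294901] -12.141713876437828
```

View pics/f8.png

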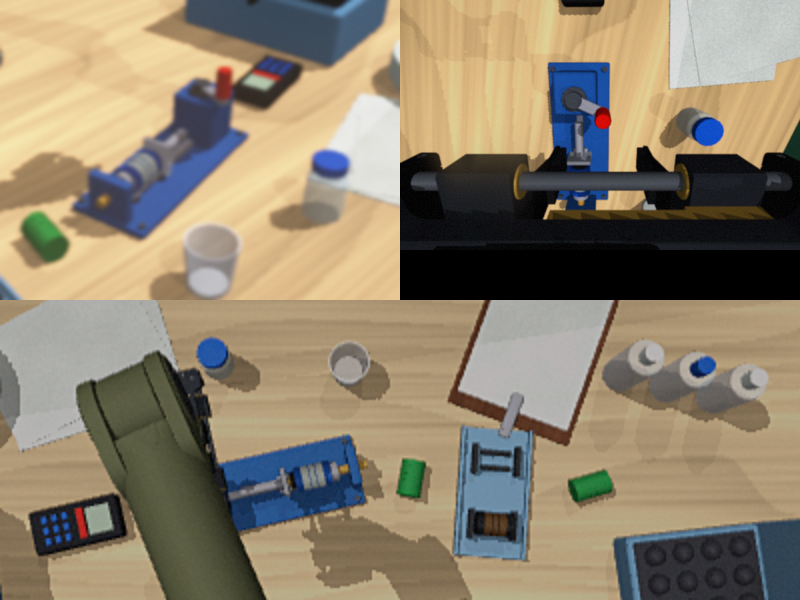

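The knob stayed at -12°, the cartridge is clamped against the stop, and the brown cartridge, meter, cup and jar have not moved. Nothing touches the robot, so I hand in.

```bash
python3 -c "
from bench import ctrl
print(ctrl.close_job())"
```

```text
the job is handed in; nothing more can be done
None
```

I laid the clean cartridge in the cradle, wound the crank clockwise without letting go of the knob until it was clamped at roughly 45 N (estimated from the crank force), then let go and handed the job in at about 21.5 s; no verdict came back.

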